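# Hang the blue-lidded reagent pail on the hanging scale

## Task

Weigh the blue-lidded reagent pail: its wire bail is lying flat, so first swing the bail fully upright while the pail still stands on the bench, then lift the pail by it and hang the bail over both prongs of the scale's yellow double hook. Leave the pail hanging there freely, no longer swinging much, clear of the bench; keep the pail from tipping over on the way, and leave the red-lidded pail alone.

Things in the scene. Friction and masses are not known exactly. Their poses are not given: they have to be found in the camera images.
- blue_pail: Pail to weigh: closed white tin 90 mm wide, 95 high, blue lid and band, about 0.5 kg, loose, upright on the bench. Origin: centre of underside, z up. Bail hinge: line along pail's y through (0,0,75). Bail starts flat (about 90 deg from upright), lying to pail's -x (roughly at the robot), 48 mm free between its grip and the tin. It swings freely 90 deg either way from upright and falls flat if let go.
- blue_pail_bail_mid (a point): Middle of the bail's cross bar (blue pail), on its axis; pinch here: an orange grip 14 mm thick, 40 long, that turns easily on the bar. Bail: 6 mm steel wire, square corners, arms at pail's y = -58 and +58 mm, straight bar 100 mm from the hinge (175 above the pail's underside when upright). y axis: along the bar. z axis: from hinge out through the bar; level when flat, straight up when upright.
- hook_seat (a point): Resting place of bar's middle on the fixed hanging scale, 210 mm above bench: midway between two yellow prongs (8 mm thick, 74 apart on centres, 66 free between for grip and fingers). x: from prong tips to the white column, level; y: across prongs, as the bar must lie. Seat flat +-13 mm in x; tips at x -34, tops 227 above bench; column head from x +90, top 227. Come in from the tips' side, then lower.
- red_pail: Bystander: same pail with red lid and band, its bail also flat, loose. Origin: centre of underside. Leave it alone.
Mind the look-alikes: they are no part of the job. What is shaped like the blue_pail but pink, purple or turquoise is not meant.

How it is judged:
On the way:
1. the blue-lidded pail's bail is upright (within 17 degrees) while the pail stands upright on the bench (angle between blue_pail_bail_mid's own z axis and vertical below 0.3 rad and angle between blue_pail's own z axis and vertical below 0.15 rad and height (world z) of blue_pail below 0.008 m), for 0.2 s.
At the end, for the whole second after the job is handed in: The blue-lidded pail hangs (slower than 0.12 m/s) by its bail from both prongs: bar middle within 35 mm along, 20 mm across, -10 to +20 mm in height of the hook seat; bar within 17 degrees of straight across; pail over 20 mm clear of the bench and within 17 degrees of upright (x of blue_pail_bail_mid in the frame of hook_seat between -0.035 and 0.035 m and y of blue_pail_bail_mid in the frame of hook_seat between -0.02 and 0.02 m and z of blue_pail_bail_mid in the frame of hook_seat between -0.01 and 0.02 m and angle between the y axis of blue_pail_bail_mid and the y axis of hook_seat, either way round below 0.3 rad and height (world z) of blue_pail above 0.02 m and angle between blue_pail's own z axis and vertical below 0.3 rad and linear speed of blue_pail below 0.12 m/s and angular speed of blue_pail below 1 rad/s); the robot touches nothing.
It fails at once if the blue-lidded pail is tipped more than 40 degrees (angle between blue_pail's own z axis and vertical above 0.7 rad).
It fails at once if the red-lidded pail is moved more than 30 mm (distance of red_pail from where it was at the start of the episode above 0.03 m).
It also fails if it takes over 62 s, if anything falls off the work surface, if the arm or the gripper's body presses on something with over 40 N, if the wrist force passes 120 N, or if a joint passes its speed limit or range.

## Robot

A 6-joint arm with a two-finger parallel gripper is mounted at the origin on the work surface. World frame = base frame: x ahead of the robot, y to its left, z up, the work surface at z = 0. Lengths are in m, angles in rad, forces in N, time in s.
With the tool pointing down it reaches from about 0.375 to 0.825 m from the base axis. Payload 5.5 kg.
Tool frame: the origin (TCP) lies at the very end of the fingers, on their centre line; the grasp point (between the pads) lies 19 mm behind it; x points along the fingers, z is the direction in which the jaws open and shut, and the axes are right-handed (so a half turn about x gives the same grasp; the last joint's range is limited). The gripper opens to 85 mm and grips with 20 to 120 N. Pads are 22 mm wide; open, the fingers measure 114 mm over their backs; the gripper's body (76 mm by 85 mm) begins 54 mm behind the grasp point. The pads swing forward as they close: fully open they stand 13 mm farther back than shut.
Start: joints at [-1.16, 0.314, -0.047, 1.21, 0, 1.571], TCP at [0.24, -0.55, 0.231] pointing down, gripper open.
Joint ranges: [-2.67, 2.67], [-0.69, 1.73], [-1.03, 1.25], [-2.08, 2.16], [-1.42, 1.45], [-3.14, 3.14]. Speed limits (rad/s): [2.39, 2.39, 3.01, 3.14, 3.14, 3.14].

## Interface

Orientations are given as a rotation vector (axis times angle).
In Python, from workcell import read_state, get_image, close_job, find_in, trace, landmark_of gives the robot as it stands.
- The arm moves only by the shell command python3 -m pendant 'ROWS' [FORCE]. ROWS is JSON, a list of rows, each an object with "travel": the shift along the tool's x, y, z in mm, a list of three; "delta_rot": the turn, a rotation vector about the tool's x, y, z in degrees, a list of three; "grip": the opening, from 0 (shut) to 1 (fully open). In form: [{"travel": [dx, dy, dz], "delta_rot": [ax, ay, az], "grip": grip}, ...]. A call has exactly 10 rows; each row shifts and turns the pose as measured when the row begins, along the tool's axes as they then stand; what a row does not reach is not made up. A row lasts 1/8 s, in which the tool goes at most 62.5 mm and 10.7 degrees, less where a joint would pass 70% of its speed; a pose out of reach is approached as far as the arm can. A call with a gripper value outside its range is refused whole. The fingers move at their own pace and stop on an object; FORCE is the grip in N (left out, the last holds). Time passes only in rows, so rows that do not move let the fingers close, or fill a call up. It gives the time, the measured TCP pose, the force and the opening at its end, in the units of the state.
- read_state(): the state, without advancing time (a new reading comes with each control period).
- get_image(name): name is "scene" or "side" or "wrist"; returns a dict with "color" (384x512x3 uint8, red, green, blue), "mtx" (3x3 intrinsics, pixels), "R" (3x3) and "t" (3): a world point X has camera coordinates R X + t. Camera axes: x right, y down, z forward; pixel columns grow to the right and rows downward; lengths in m; the calibration is good to about 2 mm. The wrist camera is an equidistant fisheye: a pixel r from the principal point sees the ray r / f radians off the axis. A picture is of the moment at which its call begins. There is no depth.
- close_job(): hands the job in, once; it reports no verdict.
Trained networks look in a picture, given as the dict that the camera call returned (one of the last four; its "shot" number tells which), for a name from the list of things; names that differ only in an ending like _2 or _b are one class to them, and where a whole thing is asked for, a point or a joint stands for the part that bears it (a point fixed in the world has none). Each returns a list of dicts, best first, with "score" (0 to 1); they miss things now and then, are a little off and sometimes report something else, mostly with a low value. They report only what shows in the picture. A call takes as long as a camera call. They do not tell look-alikes from the thing itself.
- find_in(target, picture): "position" ([column, row] in pixels, amid what is visible of it).
- trace(target, picture): "mask" (384x512 bool, what is visible of it) and "position" ([column, row] in pixels, amid what is visible of it).
- landmark_of(target, picture): "position" ([column, row] in pixels: a listed point, or the origin of a listed thing).
The state is a dict: "t": time; "joint_positions": joint angles; "dq": joint speeds; "tau": joint torques, N m; "tcp_pos": TCP position; "tool_rot": TCP orientation; "wrist_force": force on the tool from outside, world axes, zero at the start; "wrist_torque": the same for the moment, N m; "finger_gap": finger opening in m.
Only numpy, scipy, OpenCV 4.12 (cv2) and the standard library are available. Lean on these libraries where they do the work, as an engineer would, in place of code of your own. Each camera call takes 0.05 s, during which the arm holds its last target.

## Working session

There is one attempt and no reset: what is moved stays moved. The work goes in short steps, Python scripts to look and compute and a shell command to move; the robot and the scene stay as the last step left them, time stands still between calls to the robot, and variables do not carry over. Pictures are saved under pics/ and viewed, and the job is handed in when it is done.

```bash
ls; mkdir -p pics; python3 - <<'E'
from workcell import *
import cv2,numpy as np
s=read_state();print({k:np.round(v,3).tolist() if k!='x' else 0 for k,v in s.items()})
for n in ["scene","side","wrist"]:
    p=get_image(n);cv2.imwrite(f"pics/{n}0.png",p["color"][:,:,::-1]);print(n,p["mtx"].tolist(),np.round(p["R"],3).tolist(),np.round(p["t"],3).tolist(),p.keys())
    for t in ["blue_pail","blue_pail_bail_mid","hook_seat","red_pail"]:
        print(t,[(np.round(d["position"]).tolist(),round(d["score"],2)) for d in landmark_of(t,p)])
E
```

```text
pics
{'t': 0.0, 'joint_positions': [-1.16, 0.314, -0.048, 1.21, 0.0, 1.571], 'dq': [0.0, -0.0, 0.001, 0.001, 0.001, 0.0], 'tau': [-0.002, -53.959, 33.975, 0.019, -0.0, 0.0], 'tcp_pos': [0.239, -0.55, 0.23], 'tool_rot': [0.902, 1.377, -0.901], 'wrist_force': [0.456, -0.186, -0.189], 'wrist_torque': [-0.051, 0.071, -0.016], 'finger_gap': 0.085}
scene [[474.7382195122512, 0.0, 249.56531211180436], [0.0, 474.7382195122512, 194.97945683664594], [0.0, 0.0, 1.0]] [[0.553, 0.833, 0.003], [0.703, -0.465, -0.538], [-0.447, 0.3, -0.843]] [-0.229, -0.204, 1.518] dict_keys(['color', 'mtx', 'R', 't', 'shot'])
blue_pail [([341.0, 185.0], 0.96), ([389.0, 218.0], 0.91), ([296.0, 133.0], 0.76), ([268.0, 184.0], 0.73), ([167.0, 292.0], 0.51)]
blue_pail_bail_mid [([272.0, 142.0], 0.8), ([407.0, 186.0], 0.65), ([339.0, 142.0], 0.55), ([301.0, 95.0], 0.49)]
hook_seat [([304.0, 238.0], 0.81)]
red_pail [([169.0, 292.0], 0.8)]
side [[461.3978402964361, 0.0, 262.6474536006473], [0.0, 461.3978402964361, 193.12693571804851], [0.0, 0.0, 1.0]] [[-0.98, -0.198, 0.021], [-0.133, 0.575, -0.808], [0.148, -0.794, -0.589]] [0.401, 0.156, 1.179] dict_keys(['color', 'mtx', 'R', 't', 'shot'])
blue_pail [([326.0, 338.0], 0.96), ([209.0, 319.0], 0.9), ([138.0, 325.0], 0.81), ([284.0, 270.0], 0.58)]
blue_pail_bail_mid [([256.0, 314.0], 0.94), ([335.0, 281.0], 0.9), ([292.0, 215.0], 0.75), ([125.0, 263.0], 0.59)]
hook_seat [([190.0, 160.0], 0.95)]
red_pail [([263.0, 172.0], 0.93)]
wrist [[297.3186396354542, 0.0, 251.86262858914722], [0.0, 297.3186396354542, 192.0751645915134], [0.0, 0.0, 1.0]] [[0.399, -0.917, 0.0], [-0.884, -0.384, 0.267], [-0.245, -0.107, -0.964]] [-0.6, -0.035, 0.379] dict_keys(['color', 'mtx', 'R', 't', 'shot'])
blue_pail []
blue_pail_bail_mid []
hook_seat []
red_pail []
```

```bash
python3 - <<'E'
import cv2,numpy as np
for n in ["scene","side"]:
    cv2.imwrite(f"pics/{n}0b.png",cv2.resize(cv2.imread(f"pics/{n}0.png"),None,fx=1.5,fy=1.5,interpolation=cv2.INTER_CUBIC))
E
```

```text
(no output)
```

View pics/scene0b.png

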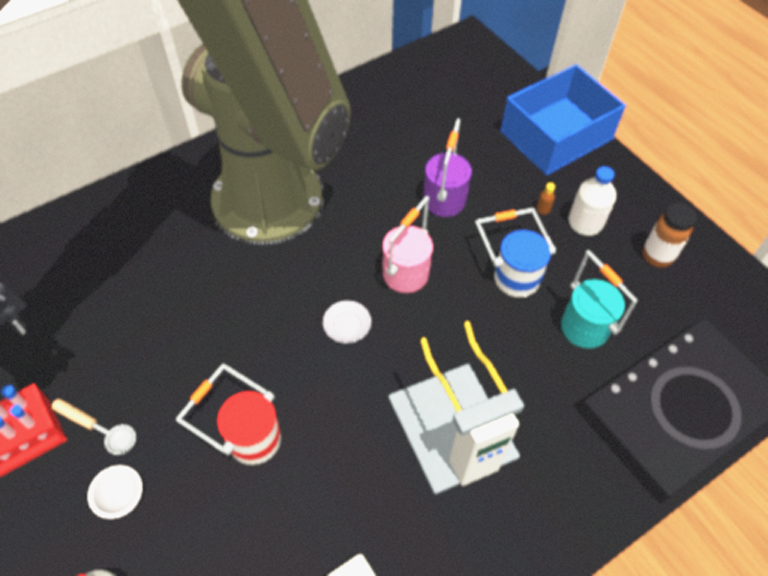

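View pics/side0b.png

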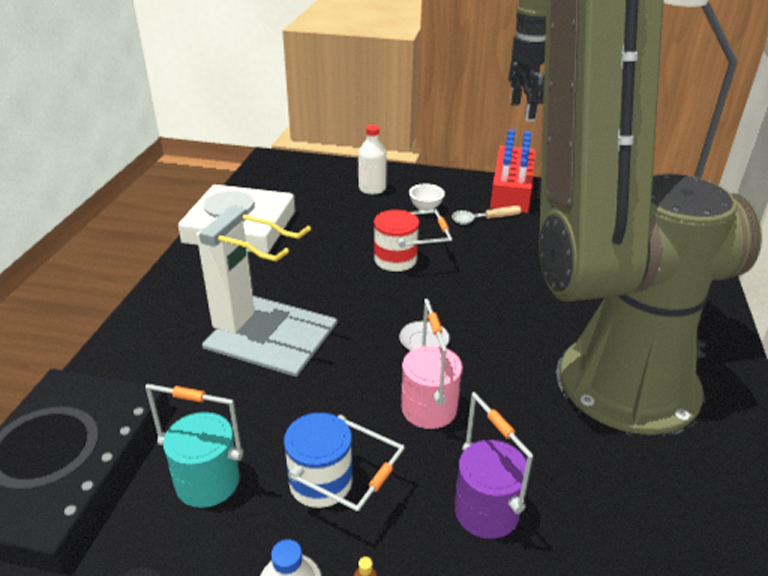

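Candidates, by scene-picture pixels (÷1.5): blue (347,175), pink (271,172), purple (298,122), turquoise (395,208), red (166,285). The pail at (347,175) / side (213,307) fits: it has a white tin, a blue lid and band, and its bail is flat toward the robot. I'll confirm with a crop and triangulate.

```bash
cat > h.py <<'E'
import numpy as np,cv2
from workcell import *
from scipy.optimize import least_squares
from scipy.spatial.transform import Rotation as Ro
def proj(p,X):
    c=np.asarray(p["R"])@np.asarray(X)+np.asarray(p["t"]); 
    m=p["mtx"]; return np.array([m[0][0]*c[0]/c[2]+m[0][2],m[1][1]*c[1]/c[2]+m[1][2]])
def tri(obs):
    f=lambda X:np.concatenate([proj(p,X)-np.array(u) for p,u in obs])
    r=least_squares(f,[0.5,0.1,0.1]); return r.x,np.round(r.fun,1)
def ray_z(p,u,z):
    f=lambda X:proj(p,[X[0],X[1],z])-np.array(u)
    return least_squares(f,[0.5,0.1]).x
E
python3 - <<'E'
from h import *
sc=get_image("scene");si=get_image("side")
a=cv2.resize(sc["color"][120:215,290:430,::-1],(560,380),interpolation=cv2.INTER_CUBIC)
b=cv2.resize(si["color"][255:350,170:310,::-1],(560,380),interpolation=cv2.INTER_CUBIC)
c=cv2.resize(sc["color"][205:330,240:360,::-1],(480,500),interpolation=cv2.INTER_CUBIC)
d=cv2.resize(si["color"][115:255,125:235,::-1],(440,560),interpolation=cv2.INTER_CUBIC)
cv2.imwrite("pics/c1.png",np.vstack([a,b])[:, :]);
import numpy as np
cv2.imwrite("pics/c1.png",cv2.resize(np.vstack([a,b]),(440,598)))
w=np.zeros((560,920,3),np.uint8);w[:500,:480]=c;w[:,480:]=d;cv2.imwrite("pics/c2.png",cv2.resize(w,(800,487)))
L=lambda t,p:[np.array(x["position"]) for x in landmark_of(t,p)]
def near(l,u): return min(l,key=lambda v:np.hypot(*(v-np.array(u))))
for t,u,v in [("blue_pail",(341,185),(209,319)),("blue_pail_bail_mid",(339,142),(256,314)),("hook_seat",(304,238),(190,160)),("red_pail",(169,292),(263,172))]:
    p=near(L(t,sc),u);q=near(L(t,si),v); print(t,p.round(1),q.round(1),tri([(sc,p),(si,q)]))
E
```

```text
blue_pail [342.1 183.6] [212.4 320.1] (array([0.45315174, 0.31122937, 0.00057371]), array([ 2.2,  1.2,  1.8, -0.4]))
blue_pail_bail_mid [336.2 142. ] [254.5 316.2] (array([0.35691888, 0.34455118, 0.07812143]), array([ 0.4,  0.2,  0.3, -0.1]))
hook_seat [304.5 237.5] [189.5 160.2] (array([0.59739059, 0.0220018 , 0.20788475]), array([-2.1, -1.2, -2.5,  0.7]))
red_pail [169.3 292.4] [263.2 173. ] (array([ 0.4620033 , -0.28043836, -0.0024122 ]), array([ 0.3,  0.3,  0.5, -0.2]))
```

View pics/c1.png

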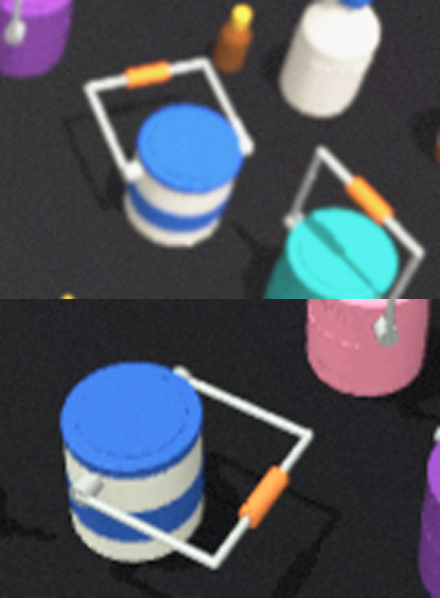

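View pics/c2.png

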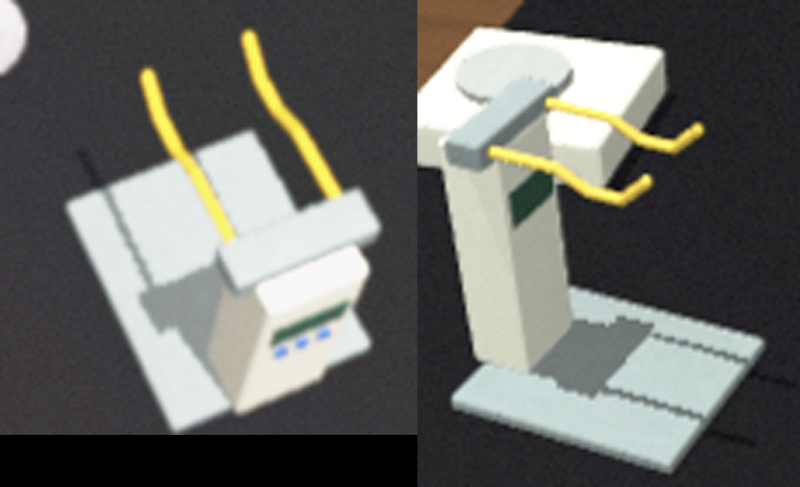

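```bash
cat > fit1.py <<'E'
from h import *
sc=get_image("scene");si=get_image("side")
def T(q,P): 
    c,s=np.cos(q[2]),np.sin(q[2]); return np.array([q[0]+c*P[0]-s*P[1],q[1]+s*P[0]+c*P[1],P[2]])
def fit(obs,x0,fun=None):
    f=lambda q:np.concatenate([proj(p,T(q,P(q) if callable(P) else P))-np.array(u) for p,P,u in obs])
    r=least_squares(f,x0,loss="soft_l1");return r.x,f(r.x).reshape(-1,2).round(1).tolist()
m=1e-3
def run(sg,h=75):
  return fit([(sc,(-.1,sg*.058,.075),(318.6,148)),(sc,(-.1,-sg*.058,.075),(355.9,140)),(sc,(-.1,0,.075),(337.1,143.9)),(sc,(0,sg*.058,.075),(332.3,174.1)),(sc,(0,-sg*.058,.075),(368.9,166.5)),(sc,(0,0,.095),(350.5,166.5)),
  (si,(-.1,-sg*.058,.075),(238.1,339)),(si,(-.1,sg*.058,.075),(268.6,298.3)),(si,(-.1,0,.075),(254.3,318)),(si,(0,sg*.058,.075),(227.6,278.9)),(si,(0,-sg*.058,.075),(197,315.8)),(si,(0,0,.095),(212,292.9))],[.45,.31,-.33])
for s in (1,-1): print(run(s))
def runh(s):
  E=lambda g:(lambda q:np.array([.09,g*.037,.21+q[3]]))
  return fit([(sc,(-.034,s*.037,.223),(282.3,225.7)),(sc,(-.034,-s*.037,.223),(311.3,215.1)),(sc,E(s),(306.7,274)),(sc,E(-s),(336.9,261.1)),
  (si,(-.034,s*.037,.223),(206.1,152.1)),(si,(-.034,-s*.037,.223),(191.4,167.3)),(si,E(s),(163.5,144.3)),(si,E(-s),(146.6,158.7))],[.6,.02,0,0.01])
for s in (1,-1): print(runh(s))
E
python3 fit1.py
```

```text
(array([ 0.45317554,  0.31639062, -0.28956297]), [[36.2, -9.5], [-37.7, 7.5], [-0.5, -1.0], [36.7, -9.5], [-37.7, 7.8], [1.0, -1.3], [29.9, -41.5], [-28.9, 40.6], [0.2, -0.7], [-31.7, 39.3], [29.8, -35.7], [-0.4, -1.2]])
(array([ 0.45346874,  0.31357196, -0.32709381]), [[-0.1, -0.9], [-0.3, -0.8], [0.0, -0.7], [-2.0, 0.1], [-0.3, -0.8], [0.3, -0.8], [-0.2, -0.4], [-0.4, -0.3], [-0.6, -0.6], [0.2, 0.6], [-1.7, 0.8], [-0.2, -2.3]])
(array([ 0.60485026, -0.00179465,  0.88534277,  0.00533592]), [[0.1, -0.6], [-31.0, 39.4], [29.9, -42.5], [-0.3, 0.1], [0.6, 0.0], [-0.8, -27.1], [-1.2, 27.4], [0.5, -0.3]])
(array([ 0.59615968,  0.02475679, -0.18361655,  0.00500943]), [[0.1, -0.1], [0.2, -0.5], [-0.0, -0.2], [-0.0, 0.4], [0.2, -0.2], [0.2, -0.4], [-0.5, 0.1], [0.1, -0.2]])
```

```bash
cat >> h.py <<'E'
def toolpose():
    s=read_state(); return np.array(s["tcp_pos"]),Ro.from_rotvec(s["tool_rot"]).as_matrix(),s
def toolmove(target,yaw=None,pitch=0):
    """travel (mm in tool axes) & delta_rot (deg) to reach target TCP; tool x down, z axis horizontal at yaw (or yaw+pi)"""
    p,R,s=toolpose(); d=R.T@(np.array(target)-p)*1000
    out=[d.round(1).tolist()]
    if yaw is not None:
        for y in (yaw,yaw+np.pi):
            z=np.array([np.cos(y),np.sin(y),0]);x=np.array([0,0,-1.]);G=np.column_stack([x,np.cross(z,x),z])
            out.append(np.degrees(Ro.from_matrix(R.T@G).as_rotvec()).round(1).tolist())
    return out
E
python3 - <<'E'
from h import *
p,R,s=toolpose();print(R.round(2).tolist())
sc=get_image("scene");si=get_image("side")
for n,a,b in [("pink lid",(407/1.5,249/1.5),(431/1.5,364/1.5)),("purple lid",(447/1.5,172/1.5),(491/1.5,464/1.5)),("turq",(597/1.5,306/1.5),(200/1.5,438/1.5)),("pink grip",(410/1.5,217/1.5),(435/1.5,324/1.5)),("purple grip",(453/1.5,135/1.5),(501/1.5,424/1.5))]:
    print(n,tri([(sc,a),(si,b)])[0].round(3))
print("bowl",ray_z(sc,(347/1.5,325/1.5),.01))
print(toolmove([.3588,.3457,.2],-.327))
E
```

```text
[[0.0, 0.92, 0.4], [-0.0, 0.4, -0.92], [-1.0, -0.0, 0.0]]
pink lid [0.327 0.13  0.089]
purple lid [0.218 0.307 0.091]
turq [0.614 0.343 0.084]
pink grip [0.323 0.136 0.175]
purple grip [0.212 0.318 0.18 ]
bowl [ 0.36488374 -0.02922341]
[[31.3, 467.0, -773.6], [-47.7, -0.0, 0.0], [132.3, 0.0, 0.0]]
```

```bash
cat >> h.py <<'E'
def plan(wps,n=10,start=None):
    """wps: list of (x,y,z,yaw,rows) in order; print rounded rows, tool x down, z at yaw"""
    p,R,s=toolpose(); yaw=np.arctan2(R[1,2],R[0,2]); p=p.copy()
    for (x,y,z,w,k) in wps:
        for i in range(k):
            f=1/(k-i); d=(np.array([x,y,z])-p)*f; dw=(w-yaw)*f
            Z=np.array([np.cos(yaw),np.sin(yaw),0]);X=np.array([0,0,-1.]);Y=np.cross(Z,X)
            r=np.round([d@X*1e3,d@Y*1e3,d@Z*1e3]);a=round(np.degrees(-dw))
            print(r.astype(int).tolist(),a); p=p+(r[0]*X+r[1]*Y+r[2]*Z)/1e3; yaw-=np.radians(a)
    print(p.round(3),yaw)
E
python3 - <<'E'
from h import *
plan([(.33,-.42,.28,-.9,3),(.44,-.25,.30,-.6,4),(.48,-.1,.30,-.4,3),(.46,.1,.30,-.327,4),(.41,.25,.25,-.327,3),(.3588,.3457,.16,-.327,3)])
E
```

```text
[-16, 45, -28] -5
[-16, 47, -24] -5
[-17, 49, -19] -5
[-5, 48, -16] -4
[-5, 49, -13] -4
[-5, 50, -9] -5
[-5, 50, -5] -4
[0, 49, -17] -4
[0, 50, -14] -4
[0, 51, -10] -4
[0, 44, -24] -1
[0, 45, -23] -1
[0, 45, -22] -1
[0, 45, -22] -1
[17, 42, -32] 0
[17, 42, -31] 0
[16, 43, -32] 0
[30, 25, -26] 0
[30, 25, -26] 0
[30, 24, -26] 0
[0.359 0.345 0.16 ] -0.3222267511375364
```

```bash
python3 -m pendant '[{"travel":[-16,45,-28],"delta_rot":[-5,0,0],"grip":0.5},{"travel":[-16,47,-24],"delta_rot":[-5,0,0],"grip":0.5},{"travel":[-17,49,-19],"delta_rot":[-5,0,0],"grip":0.5},{"travel":[-5,48,-16],"delta_rot":[-4,0,0],"grip":0.5},{"travel":[-5,49,-13],"delta_rot":[-4,0,0],"grip":0.5},{"travel":[-5,50,-9],"delta_rot":[-5,0,0],"grip":0.5},{"travel":[-5,50,-5],"delta_rot":[-4,0,0],"grip":0.5},{"travel":[0,49,-17],"delta_rot":[-4,0,0],"grip":0.5},{"travel":[0,50,-14],"delta_rot":[-4,0,0],"grip":0.5},{"travel":[0,51,-10],"delta_rot":[-4,0,0],"grip":0.5}]' 40; python3 - <<'E'
from h import *
p,R,s=toolpose();print(p,R.round(2).tolist(),s["joint_positions"],s["finger_gap"])
plan([(.46,.1,.30,-.327,4),(.41,.25,.25,-.327,3),(.3588,.3457,.16,-.327,3)])
E
```

```text
t: 2.7
tcp_pos: [0.4834, -0.0878, 0.303]
tool_rot: [0.293, 1.545, -0.294]
wrist_force: [0.5, 0.2, -0.8]
finger_gap: 0.0427
[ 0.48341821 -0.0877948   0.30300736] [[0.01, 0.37, 0.93], [-0.0, 0.93, -0.37], [-1.0, 0.0, 0.01]] [-1.79230885e-01  8.27641369e-02 -1.69301276e-01  1.31337250e+00
 -6.28867140e-04  1.76582812e+00] 0.04267566651892768
[1, 42, -23] -1
[1, 42, -22] -1
[1, 42, -21] 0
[0, 42, -21] -1
[17, 42, -32] 0
[17, 42, -31] 0
[16, 43, -32] 0
[30, 25, -26] 0
[30, 25, -26] 0
[30, 24, -27] 0
[0.358 0.346 0.16 ] -0.3219056148628734
```

```bash
python3 -m pendant '[{"travel":[1,42,-23],"delta_rot":[-1,0,0],"grip":0.5},{"travel":[1,42,-22],"delta_rot":[-1,0,0],"grip":0.5},{"travel":[1,42,-21],"delta_rot":[0,0,0],"grip":0.5},{"travel":[0,42,-21],"delta_rot":[-1,0,0],"grip":0.5},{"travel":[17,42,-32],"delta_rot":[0,0,0],"grip":0.5},{"travel":[17,42,-31],"delta_rot":[0,0,0],"grip":0.5},{"travel":[16,43,-32],"delta_rot":[0,0,0],"grip":0.5},{"travel":[30,25,-26],"delta_rot":[0,0,0],"grip":0.5},{"travel":[30,25,-26],"delta_rot":[0,0,0],"grip":0.5},{"travel":[30,24,-27],"delta_rot":[0,0,0],"grip":0.5}]' 40; python3 - <<'E'
from h import *
p,R,s=toolpose();print(p,R.round(3).tolist(),np.round(s["joint_positions"],2))
print(toolmove([.3588,.3457,.056],-.327))
w=get_image("wrist");cv2.imwrite("pics/w1.png",w["color"][:,:,::-1])
for t in ("blue_pail_bail_mid","blue_pail"): print([(d["position"],d["score"]) for d in landmark_of(t,w)])
# fisheye projection of expected point
c=np.array(w["R"])@np.array([.3588,.3457,.075])+np.array(w["t"]);th=np.arctan2(np.hypot(c[0],c[1]),c[2]);m=np.array(w["mtx"]);print(m[:2,2]+m[0,0]*th*c[:2]/np.hypot(c[0],c[1]))
E
```

```text
t: 3.95
tcp_pos: [0.3578, 0.363, 0.1587]
tool_rot: [0.254, 1.541, -0.243]
wrist_force: [0.2, 0.3, 0.6]
finger_gap: 0.0427
[0.35781626 0.36298382 0.15869936] [[0.017, 0.312, 0.95], [0.004, 0.95, -0.312], [-1.0, 0.009, 0.015]] [ 0.8   0.18 -0.4   0.98 -0.01  2.69]
[[102.6, -17.1, 4.8], [0.6, 0.8, -0.5], [-179.4, 0.8, 1.3]]
[([258.5, 222.3], 0.96)]
[([455.5, 126.0], 0.64), ([348.1, 197.8], 0.63), ([148.4, 257.6], 0.61)]
[258.02899567 217.37599651]
```

View pics/w1.png

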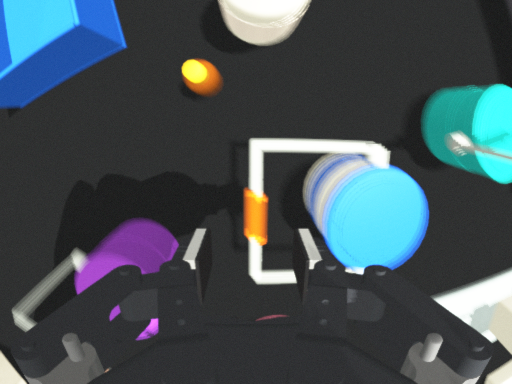

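The wrist view shows the orange grip at (257,217), where I predicted it, lying between the fingers. Blue's lid is at (378,215) and purple is well off to the left. Next I correct sideways and descend.

```bash
python3 -m pendant '[{"travel":[0,-17,4],"delta_rot":[0,1,-0.5],"grip":0.5},{"travel":[0,0,0],"delta_rot":[0,0,0],"grip":0.5},{"travel":[20,0,0],"delta_rot":[0,0,0],"grip":0.5},{"travel":[20,0,0],"delta_rot":[0,0,0],"grip":0.5},{"travel":[15,0,0],"delta_rot":[0,0,0],"grip":0.5},{"travel":[10,0,0],"delta_rot":[0,0,0],"grip":0.5},{"travel":[0,0,0],"delta_rot":[0,0,0],"grip":0.5},{"travel":[0,0,0],"delta_rot":[0,0,0],"grip":0.5},{"travel":[0,0,0],"delta_rot":[0,0,0],"grip":0.5},{"travel":[0,0,0],"delta_rot":[0,0,0],"grip":0.5}]' 40; python3 - <<'E'
from h import *
p,R,s=toolpose();print(p,R.round(3).tolist(),np.round(s["joint_positions"],2))
print(toolmove([.3588,.3457,.056],-.327))
w=get_image("wrist");cv2.imwrite("pics/w2.png",w["color"][:,:,::-1])
for t in ("blue_pail_bail_mid",): print([(d["position"],d["score"]) for d in landmark_of(t,w)])
c=np.array(w["R"])@np.array([.3588,.3457,.075])+np.array(w["t"]);th=np.arctan2(np.hypot(c[0],c[1]),c[2]);m=np.array(w["mtx"]);print(m[:2,2]+m[0,0]*th*c[:2]/np.hypot(c[0],c[1]))
E
```

```text
t: 5.35
tcp_pos: [0.3621, 0.3418, 0.0981]
tool_rot: [0.259, 1.554, -0.249]
wrist_force: [0.3, -1.0, -0.3]
finger_gap: 0.0427
[0.36206282 0.34181688 0.09809183] [[0.002, 0.318, 0.948], [0.006, 0.948, -0.318], [-1.0, 0.006, 0.0]] [ 0.75  0.22 -0.5   0.85  0.    2.65]
[[42.1, 2.4, -4.3], [0.2, 0.0, -0.4], [-179.8, 0.6, 0.0]]
[([243.2, 223.9], 0.97)]
[244.43977092 222.23401836]
```

View pics/w2.png

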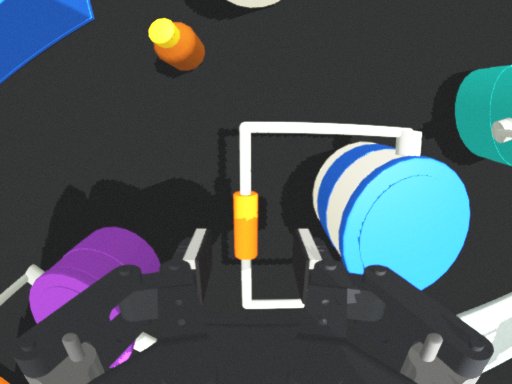

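```bash
python3 -m pendant '[{"travel":[0,2,-4],"delta_rot":[0,0,0],"grip":0.5},{"travel":[16,0,0],"delta_rot":[0,0,0],"grip":0.5},{"travel":[16,0,0],"delta_rot":[0,0,0],"grip":0.5},{"travel":[8,0,0],"delta_rot":[0,0,0],"grip":0.5},{"travel":[1,0,0],"delta_rot":[0,0,0],"grip":0.5},{"travel":[0,0,0],"delta_rot":[0,0,0],"grip":0.1},{"travel":[0,0,0],"delta_rot":[0,0,0],"grip":0},{"travel":[0,0,0],"delta_rot":[0,0,0],"grip":0},{"travel":[0,0,0],"delta_rot":[0,0,0],"grip":0},{"travel":[0,0,0],"delta_rot":[0,0,0],"grip":0}]' 60; python3 - <<'E'
from h import *
p,R,s=toolpose();print(p,R.round(3).tolist(),np.round(s["joint_positions"],2))
print(toolmove([.3588,.3457,.056],-.327))
a=get_image("side")["color"][235:345,150:310,::-1];cv2.imwrite("pics/s2.png",cv2.resize(a,None,fx=4,fy=4))
E
```

```text
t: 6.7
tcp_pos: [0.3589, 0.3452, 0.0545]
tool_rot: [0.258, 1.553, -0.25]
wrist_force: [0.9, -0.6, -0.5]
finger_gap: 0.0123
[0.35894452 0.3451696  0.05451172] [[0.004, 0.318, 0.948], [0.005, 0.948, -0.318], [-1.0, 0.006, 0.002]] [ 0.77  0.27 -0.55  0.75  0.    2.66]
[[-1.5, 0.5, -0.3], [0.2, 0.1, -0.3], [-179.8, 0.5, 0.2]]
```

View pics/s2.png

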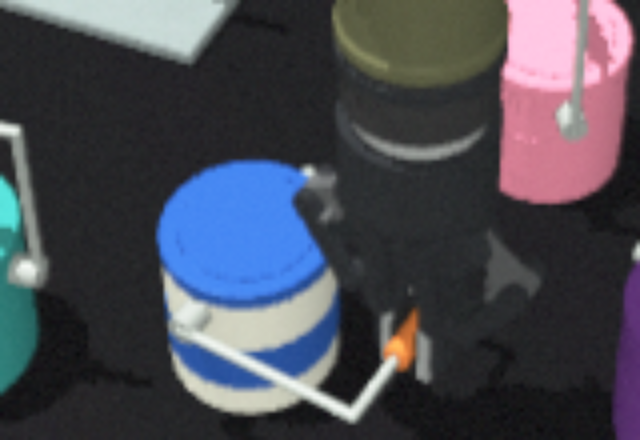

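```bash
python3 -m pendant '[{"travel":[-8,0,0],"delta_rot":[0,0,0],"grip":0},{"travel":[-15,0,2],"delta_rot":[0,0,0],"grip":0},{"travel":[-15,0,5],"delta_rot":[0,0,0],"grip":0},{"travel":[-14,0,7],"delta_rot":[0,0,0],"grip":0},{"travel":[-12,0,9],"delta_rot":[0,0,0],"grip":0},{"travel":[-7,0,6],"delta_rot":[0,0,0],"grip":0},{"travel":[0,0,0],"delta_rot":[0,0,0],"grip":0},{"travel":[0,0,0],"delta_rot":[0,0,0],"grip":0},{"travel":[0,0,0],"delta_rot":[0,0,0],"grip":0},{"travel":[0,0,0],"delta_rot":[0,0,0],"grip":0}]' 60; python3 - <<'E'
from h import *
p,R,s=toolpose();print(p,R.round(3).tolist(),s["finger_gap"],s["wrist_force"])
h=np.array([.4535,.3136]);u=np.array([np.cos(.327),-np.sin(.327)])
d=(p[:2]-h)@u; z=p[2]+.019-.0745+.001-.0005; print("pailx",d,"lat",(p[:2]-h)@[-u[1],u[0]],"z-hinge",p[2]+.019-.075,np.hypot(d,p[2]+.019-.075))
print(toolmove([*h,.156],-.327))
a=get_image("side")["color"][235:345,150:310,::-1];cv2.imwrite("pics/s3.png",cv2.resize(a,None,fx=4,fy=4))
E
```

```text
t: 8.0
tcp_pos: [0.3887, 0.3346, 0.1306]
tool_rot: [0.258, 1.551, -0.25]
wrist_force: [1.6, -0.9, -2.0]
finger_gap: 0.012
[0.38865803 0.33464228 0.1305956 ] [[0.005, 0.318, 0.948], [0.004, 0.948, -0.318], [-1.0, 0.006, 0.004]] 0.01203538324942319 [ 1.56065636 -0.86245945 -2.04928783]
pailx -0.06816485613933901 lat -0.0009002107098388321 z-hinge 0.07459560304787378 0.10104925336969461
[[-25.1, 0.8, 68.3], [0.2, 0.2, -0.3], [-179.8, 0.5, 0.3]]
```

View pics/s3.png

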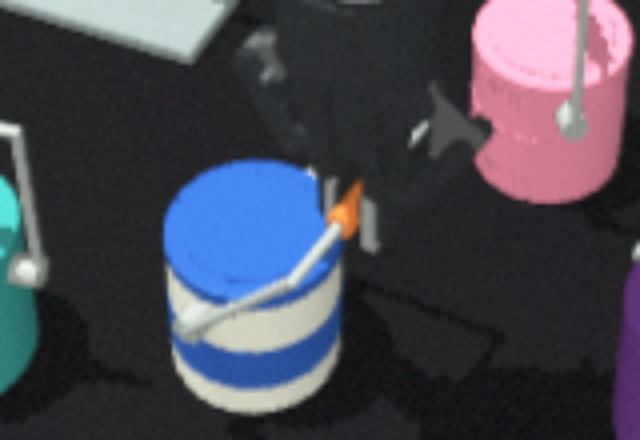

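```bash
python3 -m pendant '[{"travel":[-6,0,10],"delta_rot":[0,0,0],"grip":0},{"travel":[-7,0,12],"delta_rot":[0,0,0],"grip":0},{"travel":[-6,0,13],"delta_rot":[0,0,0],"grip":0},{"travel":[-4,0,13],"delta_rot":[0,0,0],"grip":0},{"travel":[-2,0,12],"delta_rot":[0,0,0],"grip":0},{"travel":[0,0,6],"delta_rot":[0,0,0],"grip":0},{"travel":[0,0,0],"delta_rot":[0,0,0],"grip":0},{"travel":[0,0,0],"delta_rot":[0,0,0],"grip":0},{"travel":[0,0,0],"delta_rot":[0,0,0],"grip":0},{"travel":[0,0,0],"delta_rot":[0,0,0],"grip":0}]' 60; python3 - <<'E'
from h import *
p,R,s=toolpose();print(p,R.round(3).tolist(),s["finger_gap"],s["wrist_force"])
h=np.array([.4535,.3136])
print(toolmove([*h,.156],-.327))
si=get_image("side");sc=get_image("scene")
a=cv2.resize(si["color"][225:345,150:310,::-1],(560,420));b=cv2.resize(sc["color"][90:210,280:440,::-1],(560,420))
cv2.imwrite("pics/s4.png",cv2.resize(np.hstack([a,b]),(800,300)))
E
```

```text
t: 9.3
tcp_pos: [0.4528, 0.3117, 0.1555]
tool_rot: [0.257, 1.557, -0.251]
wrist_force: [-1.0, -0.3, -4.9]
finger_gap: 0.0123
[0.45275739 0.31167161 0.15550962] [[-0.001, 0.318, 0.948], [0.004, 0.948, -0.318], [-1.0, 0.003, -0.002]] 0.012333374833278399 [-1.00503769 -0.32875081 -4.90519112]
[[-0.5, 2.1, 0.1], [0.2, -0.1, -0.2], [-179.8, 0.3, -0.2]]
```

View pics/s4.png

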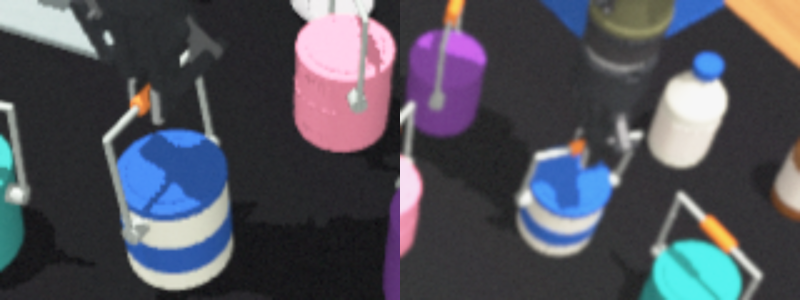

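The bail is upright and the pail still stands on the bench (side view: orange grip above the lid; force -4.9 N). Next I lift it gently.

```bash
python3 -m pendant '[{"travel":[-4,0,0],"delta_rot":[0,0,0],"grip":0},{"travel":[-8,0,0],"delta_rot":[0,0,0],"grip":0},{"travel":[-11,0,0],"delta_rot":[-1,0,0],"grip":0},{"travel":[-11,0,0],"delta_rot":[-1,0,0],"grip":0},{"travel":[-11,0,0],"delta_rot":[-2,0,0],"grip":0},{"travel":[-11,0,0],"delta_rot":[-2,0,0],"grip":0},{"travel":[-10,0,0],"delta_rot":[-1,0,0],"grip":0},{"travel":[-6,0,0],"delta_rot":[-1,0,0],"grip":0},{"travel":[-2,0,0],"delta_rot":[0,0,0],"grip":0},{"travel":[0,0,0],"delta_rot":[0,0,0],"grip":0}]' 90; python3 - <<'E'
from h import *
p,R,s=toolpose();print(p,R.round(3).tolist(),s["finger_gap"],s["wrist_force"])
plan([(.46,.14,.231,-.184,10),(.4485,.052,.231,-.184,6)])
si=get_image("side");sc=get_image("scene")
a=cv2.resize(si["color"][205:325,150:310,::-1],(560,420));b=cv2.resize(sc["color"][90:210,280:440,::-1],(560,420))
cv2.imwrite("pics/s5.png",cv2.resize(np.hstack([a,b]),(800,300)))
E
```

```text
t: 10.65
tcp_pos: [0.4533, 0.3113, 0.2356]
tool_rot: [0.139, 1.566, -0.133]
wrist_force: [-0.7, -0.2, -6.4]
finger_gap: 0.0116
[0.45328681 0.31128573 0.23559553] [[0.001, 0.173, 0.985], [0.004, 0.985, -0.173], [-1.0, 0.004, 0.0]] 0.011647915077024864 [-0.70232394 -0.21137761 -6.39529758]
[0, -17, 4] 0
[1, -17, 4] 0
[0, -17, 4] 0
[1, -17, 3] 0
[0, -17, 4] 0
[1, -17, 3] 0
[0, -16, 4] 0
[1, -17, 3] 0
[0, -16, 4] 0
[1, -17, 3] 1
[0, -15, 1] 0
[0, -15, 1] 0
[0, -15, 1] 0
[0, -14, 1] 0
[0, -15, 1] 0
[0, -14, 1] 0
[0.449 0.052 0.231] -0.19114681464468078
```

View pics/s5.png

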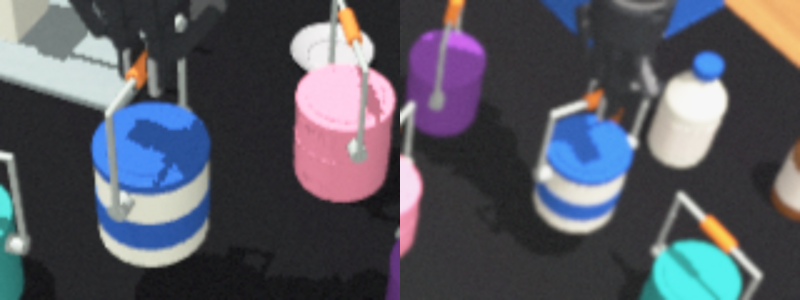

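```bash
python3 -m pendant '[{"travel":[0,-6,1],"delta_rot":[0,0,0],"grip":0},{"travel":[0,-12,2],"delta_rot":[0,0,0],"grip":0},{"travel":[0,-18,4],"delta_rot":[0,0,0],"grip":0},{"travel":[0,-19,4],"delta_rot":[0,0,0],"grip":0},{"travel":[0,-19,4],"delta_rot":[0,0,0],"grip":0},{"travel":[0,-19,4],"delta_rot":[0,0,0],"grip":0},{"travel":[0,-19,4],"delta_rot":[0,0,0],"grip":0},{"travel":[0,-19,4],"delta_rot":[0,0,0],"grip":0},{"travel":[0,-19,4],"delta_rot":[0,0,0],"grip":0},{"travel":[0,-19,3],"delta_rot":[0,0,0],"grip":0}]' 90; python3 - <<'E'
from h import *
p,R,s=toolpose();print(p,R.round(3).tolist(),s["finger_gap"],s["wrist_force"])
plan([(.4485,.052,.231,-.184,6)])
E
```

```text
t: 12.0
tcp_pos: [0.4564, 0.1245, 0.2347]
tool_rot: [0.14, 1.565, -0.138]
wrist_force: [-0.0, 0.1, -6.4]
finger_gap: 0.0115
[0.45638491 0.12448618 0.23472444] [[0.001, 0.176, 0.984], [0.001, 0.984, -0.176], [-1.0, 0.001, 0.001]] 0.0114845788366157 [-2.63329201e-03  9.39340142e-02 -6.35828319e+00]
[1, -12, 1] 0
[1, -12, 1] 0
[0, -12, 1] 0
[1, -12, 1] 0
[0, -12, 0] 0
[1, -13, 1] 0
[0.448 0.052 0.231] -0.17667345279252497
```

```bash
python3 -m pendant '[{"travel":[0,-16,1],"delta_rot":[0,0,0],"grip":0},{"travel":[1,-15,1],"delta_rot":[0,0,0],"grip":0},{"travel":[1,-13,1],"delta_rot":[0,0,0],"grip":0},{"travel":[0,-10,1],"delta_rot":[0,0,0],"grip":0},{"travel":[0,-6,1],"delta_rot":[0,0,0],"grip":0},{"travel":[0,-3,0],"delta_rot":[0,0,0],"grip":0},{"travel":[0,0,0],"delta_rot":[0,0,0],"grip":0},{"travel":[0,0,0],"delta_rot":[0,0,0],"grip":0},{"travel":[0,0,0],"delta_rot":[0,0,0],"grip":0},{"travel":[0,0,0],"delta_rot":[0,0,0],"grip":0}]' 90; cat > look.py <<'E'
import sys
from h import *
p,R,s=toolpose();print(s["t"],p.round(4),R.round(3).tolist(),s["finger_gap"],np.round(s["wrist_force"],1))
S=np.array([.5962,.0248,.210]);y=-.184;X=np.array([np.cos(y),np.sin(y),0]);Y=np.array([-X[1],X[0],0])
b=p+R[:,0]*-.019-S;print("grasp in hook frame mm",(np.array([b@X,b@Y,b[2]])*1e3).round(1))
print(toolmove([*(S[:2]),.191],y))
si=get_image("side");sc=get_image("scene")
a=cv2.resize(si["color"][120:300,130:290,::-1],(480,540));b=cv2.resize(sc["color"][130:310,210:370,::-1],(480,540))
cv2.imwrite(sys.argv[1],cv2.resize(np.hstack([a,b]),(800,450)))
for n,q in (("side",si),("scene",sc)): print(n,[(np.round(d["position"],1),round(d["score"],2)) for d in landmark_of("blue_pail_bail_mid",q)], "grip",proj(q,p-R[:,0]*.019).round(1))
E
python3 look.py pics/l1.png
```

```text
t: 13.25
tcp_pos: [0.4495, 0.0566, 0.2328]
tool_rot: [0.141, 1.565, -0.138]
wrist_force: [-0.6, -0.8, -5.8]
finger_gap: 0.0111
13.25 [0.4495 0.0566 0.2328] [[0.002, 0.177, 0.984], [0.002, 0.984, -0.177], [-1.0, 0.002, 0.001]] 0.011132669580231956 [-0.6 -0.8 -5.8]
grasp in hook frame mm [-150.1    4.4   41.8]
[[42.0, -5.4, 149.9], [0.3, 0.1, -0.1], [-179.7, 0.2, 0.1]]
side [(array([335.4, 279. ]), 0.82), (array([289.9, 216.5]), 0.69), (array([129.5, 263.4]), 0.61), (array([244.3, 160.7]), 0.52)] grip [242.6 160.3]
scene [(array([405.8, 186.3]), 0.78), (array([272.7, 143. ]), 0.59), (array([277.8, 174.1]), 0.56)] grip [278.2 174. ]
```

View pics/l1.png

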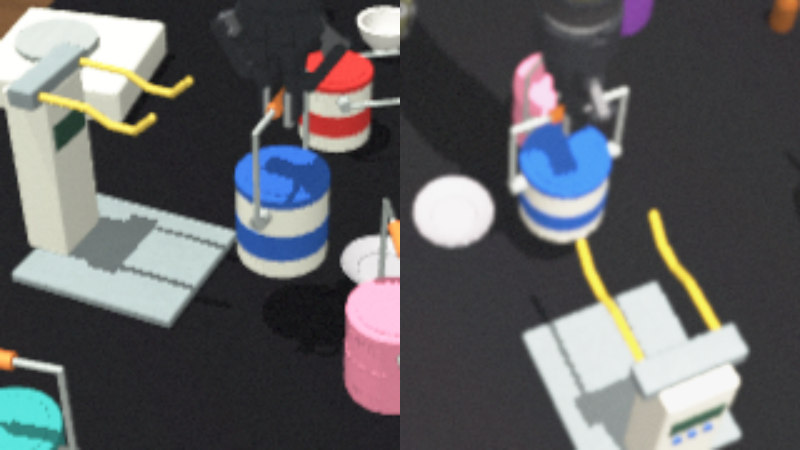

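```bash
python3 -m pendant '[{"travel":[0,-2,4],"delta_rot":[0,0,0],"grip":0},{"travel":[0,-2,8],"delta_rot":[0,0,0],"grip":0},{"travel":[0,-1,12],"delta_rot":[0,0,0],"grip":0},{"travel":[0,0,14],"delta_rot":[0,0,0],"grip":0},{"travel":[0,0,15],"delta_rot":[0,0,0],"grip":0},{"travel":[0,0,14],"delta_rot":[0,0,0],"grip":0},{"travel":[0,0,12],"delta_rot":[0,0,0],"grip":0},{"travel":[0,0,8],"delta_rot":[0,0,0],"grip":0},{"travel":[0,0,4],"delta_rot":[0,0,0],"grip":0},{"travel":[0,0,0],"delta_rot":[0,0,0],"grip":0}]' 90; python3 look.py pics/l2.png
```

```text
t: 14.7
tcp_pos: [0.5456, 0.0335, 0.2322]
tool_rot: [0.142, 1.565, -0.139]
wrist_force: [-0.7, 0.5, -6.7]
finger_gap: 0.0113
14.7 [0.5456 0.0335 0.2322] [[0.002, 0.178, 0.984], [0.002, 0.984, -0.178], [-1.0, 0.002, 0.001]] 0.011263464647704025 [-0.7  0.5 -6.7]
grasp in hook frame mm [-51.3  -0.7  41.2]
[[41.3, 0.3, 51.3], [0.3, 0.1, -0.1], [-179.7, 0.2, 0.1]]
side [(array([338.3, 282.1]), 0.84), (array([292.8, 217.9]), 0.68), (array([205.1, 148.5]), 0.54)] grip [205.1 150.5]
scene [(array([295.6, 204.1]), 0.67), (array([408.8, 186. ]), 0.51), (array([272. , 142.8]), 0.47)] grip [294.5 207.9]
```

View pics/l2.png

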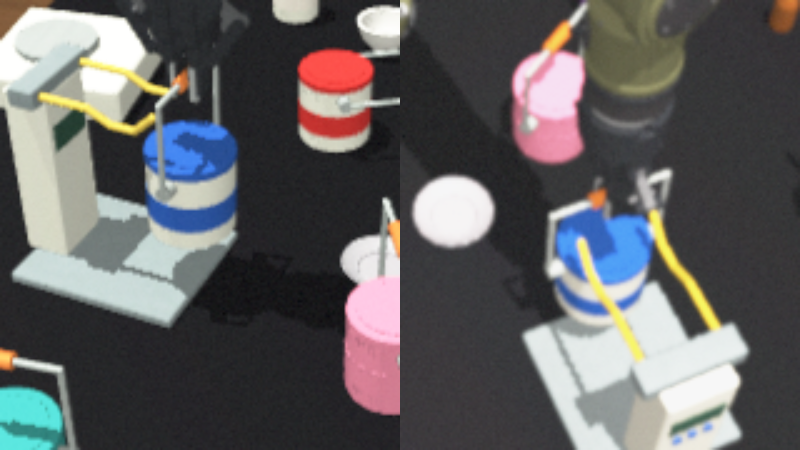

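```bash
python3 -m pendant '[{"travel":[0,0,4],"delta_rot":[0,0,0],"grip":0},{"travel":[0,0,8],"delta_rot":[0,0,0],"grip":0},{"travel":[0,0,10],"delta_rot":[0,0,0],"grip":0},{"travel":[0,0,10],"delta_rot":[0,0,0],"grip":0},{"travel":[0,0,9],"delta_rot":[0,0,0],"grip":0},{"travel":[0,0,6],"delta_rot":[0,0,0],"grip":0},{"travel":[0,0,3],"delta_rot":[0,0,0],"grip":0},{"travel":[0,0,0],"delta_rot":[0,0,0],"grip":0},{"travel":[0,0,0],"delta_rot":[0,0,0],"grip":0},{"travel":[0,0,0],"delta_rot":[0,0,0],"grip":0}]' 90; python3 look.py pics/l3.png
```

```text
t: 16.15
tcp_pos: [0.5977, 0.0241, 0.2322]
tool_rot: [0.142, 1.565, -0.139]
wrist_force: [-1.5, -1.3, -6.1]
finger_gap: 0.0113
16.15 [0.5977 0.0241 0.2322] [[0.001, 0.178, 0.984], [0.002, 0.984, -0.178], [-1.0, 0.002, 0.001]] 0.01128202724944003 [-1.5 -1.3 -6.1]
grasp in hook frame mm [ 1.5 -0.4 41.2]
[[41.2, 0.3, -1.6], [0.3, 0.1, -0.1], [-179.7, 0.2, 0.1]]
side [(array([126. , 262.5]), 0.84), (array([292.5, 216.5]), 0.84), (array([336.8, 280.6]), 0.79), (array([184.8, 147.5]), 0.45)] grip [185.3 145.9]
scene [(array([407.2, 186.9]), 0.58), (array([306.3, 225. ]), 0.52), (array([272.7, 142.3]), 0.47)] grip [305.2 226.8]
```

View pics/l3.png

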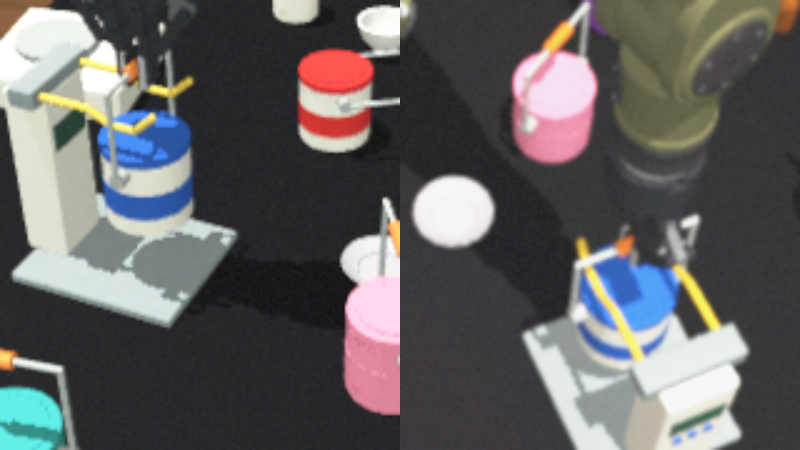

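```bash
python3 -m pendant '[{"travel":[3,0,0],"delta_rot":[0,0,0],"grip":0},{"travel":[6,0,0],"delta_rot":[0,0,0],"grip":0},{"travel":[7,0,-1],"delta_rot":[0,0,0],"grip":0},{"travel":[7,0,0],"delta_rot":[0,0,0],"grip":0},{"travel":[6,0,0],"delta_rot":[0,0,0],"grip":0},{"travel":[4,0,0],"delta_rot":[0,0,0],"grip":0},{"travel":[2,0,0],"delta_rot":[0,0,0],"grip":0},{"travel":[1,0,0],"delta_rot":[0,0,0],"grip":0},{"travel":[0,0,0],"delta_rot":[0,0,0],"grip":0},{"travel":[0,0,0],"delta_rot":[0,0,0],"grip":0}]' 90; python3 look.py pics/l4.png
```

```text
t: 17.6
tcp_pos: [0.5966, 0.0244, 0.1934]
tool_rot: [0.142, 1.565, -0.139]
wrist_force: [-0.2, 0.6, -6.9]
finger_gap: 0.0116
17.6 [0.5966 0.0244 0.1934] [[0.001, 0.178, 0.984], [0.002, 0.984, -0.178], [-1.0, 0.002, 0.001]] 0.011554636545664045 [-0.2  0.6 -6.9]
grasp in hook frame mm [ 0.5 -0.4  2.4]
[[2.4, 0.3, -0.5], [0.3, 0.0, -0.1], [-179.7, 0.2, 0.1]]
side [(array([127.4, 263.9]), 0.97), (array([290.5, 215.6]), 0.87), (array([337.7, 279.2]), 0.58), (array([188.2, 159. ]), 0.48)] grip [186.9 159.8]
scene [(array([408.4, 186.2]), 0.73), (array([273.6, 143.2]), 0.49)] grip [303.2 234.6]
```

View pics/l4.png

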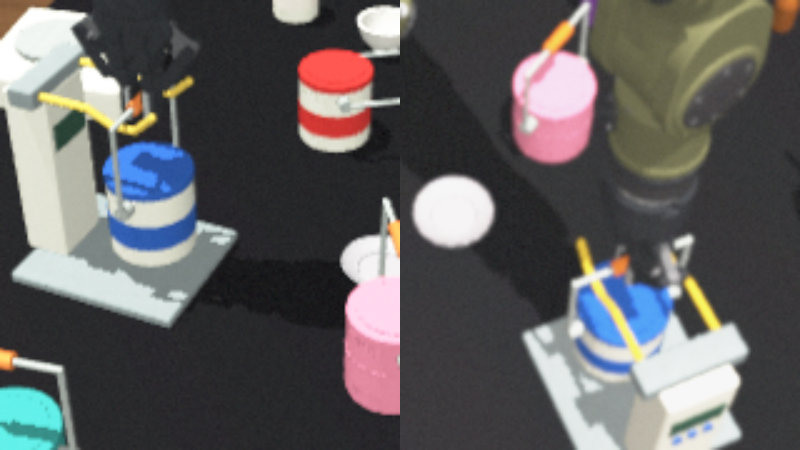

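Still carrying the full load, about 2 mm above the seat. I lower in small steps until the weight transfers.

```bash
python3 -m pendant '[{"travel":[1,0,0],"delta_rot":[0,0,0],"grip":0},{"travel":[1,0,0],"delta_rot":[0,0,0],"grip":0},{"travel":[1,0,0],"delta_rot":[0,0,0],"grip":0},{"travel":[1,0,0],"delta_rot":[0,0,0],"grip":0},{"travel":[0,0,0],"delta_rot":[0,0,0],"grip":0},{"travel":[0,0,0],"delta_rot":[0,0,0],"grip":0},{"travel":[0,0,0],"delta_rot":[0,0,0],"grip":0},{"travel":[0,0,0],"delta_rot":[0,0,0],"grip":0},{"travel":[0,0,0],"delta_rot":[0,0,0],"grip":0},{"travel":[0,0,0],"delta_rot":[0,0,0],"grip":0}]' 90; python3 look.py pics/l5.png
```

```text
t: 19.05
tcp_pos: [0.5966, 0.0244, 0.1892]
tool_rot: [0.142, 1.565, -0.139]
wrist_force: [0.4, -0.7, -6.2]
finger_gap: 0.0112
19.05 [0.5966 0.0244 0.1892] [[0.001, 0.177, 0.984], [0.002, 0.984, -0.177], [-1.0, 0.002, 0.001]] 0.011204624552078643 [ 0.4 -0.7 -6.2]
grasp in hook frame mm [ 0.4 -0.3 -1.8]
[[-1.8, 0.3, -0.4], [0.3, 0.0, -0.1], [-179.7, 0.2, 0.1]]
side [(array([128.1, 263.8]), 0.76), (array([189.6, 158.4]), 0.65), (array([336.2, 281.9]), 0.61), (array([289.1, 217.3]), 0.58)] grip [187.  161.3]
scene [(array([271.9, 143.1]), 0.76), (array([305.7, 232.9]), 0.6)] grip [303.1 235.5]
```

```bash
python3 -m pendant '[{"travel":[1,0,0],"delta_rot":[0,0,0],"grip":0},{"travel":[1,0,0],"delta_rot":[0,0,0],"grip":0},{"travel":[1,0,0],"delta_rot":[0,0,0],"grip":0},{"travel":[0,0,0],"delta_rot":[0,0,0],"grip":0},{"travel":[0,0,0],"delta_rot":[0,0,0],"grip":0},{"travel":[0,0,0],"delta_rot":[0,0,0],"grip":0},{"travel":[0,0,0],"delta_rot":[0,0,0],"grip":0},{"travel":[0,0,0],"delta_rot":[0,0,0],"grip":0},{"travel":[0,0,0],"delta_rot":[0,0,0],"grip":0},{"travel":[0,0,0],"delta_rot":[0,0,0],"grip":0}]' 90; python3 look.py pics/l6.png
```

```text
t: 20.5
tcp_pos: [0.5968, 0.0244, 0.1885]
tool_rot: [0.142, 1.563, -0.138]
wrist_force: [-2.7, -0.6, 0.7]
finger_gap: 0.0111
20.5 [0.5968 0.0244 0.1885] [[0.003, 0.177, 0.984], [0.002, 0.984, -0.177], [-1.0, 0.002, 0.003]] 0.01114287710781575 [-2.7 -0.6  0.7]
grasp in hook frame mm [ 0.6 -0.3 -2.5]
[[-2.5, 0.3, -0.6], [0.3, 0.2, -0.1], [-179.7, 0.2, 0.2]]
side [(array([337.8, 281. ]), 0.82), (array([291.2, 216.1]), 0.75), (array([189.3, 163. ]), 0.68), (array([124.5, 266.4]), 0.6)] grip [187.  161.6]
scene [(array([271.4, 147.4]), 0.65), (array([404.1, 184.9]), 0.6), (array([301.9, 234. ]), 0.46)] grip [303.1 235.7]
```

View pics/l6.png

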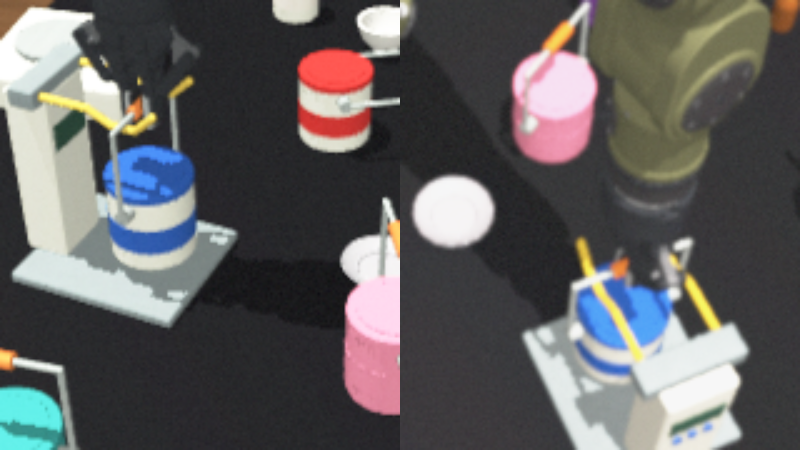

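Weight has transferred (Fz went from -6 to +0.7 N). I open gently, and only check before rising.

```bash
python3 -m pendant '[{"travel":[0,0,0],"delta_rot":[0,0,0],"grip":0.16},{"travel":[0,0,0],"delta_rot":[0,0,0],"grip":0.2},{"travel":[0,0,0],"delta_rot":[0,0,0],"grip":0.25},{"travel":[0,0,0],"delta_rot":[0,0,0],"grip":0.3},{"travel":[0,0,0],"delta_rot":[0,0,0],"grip":0.35},{"travel":[0,0,0],"delta_rot":[0,0,0],"grip":0.4},{"travel":[0,0,0],"delta_rot":[0,0,0],"grip":0.45},{"travel":[0,0,0],"delta_rot":[0,0,0],"grip":0.5},{"travel":[0,0,0],"delta_rot":[0,0,0],"grip":0.5},{"travel":[0,0,0],"delta_rot":[0,0,0],"grip":0.5}]' 60; python3 look.py pics/l7.png
```

```text
t: 21.95
tcp_pos: [0.5989, 0.0245, 0.1891]
tool_rot: [0.142, 1.559, -0.138]
wrist_force: [-0.0, -0.3, -0.7]
finger_gap: 0.0426
21.95 [0.5989 0.0245 0.1891] [[0.007, 0.177, 0.984], [0.002, 0.984, -0.178], [-1.0, 0.003, 0.007]] 0.04261959829881044 [-0.  -0.3 -0.7]
grasp in hook frame mm [ 2.6  0.1 -1.9]
[[-1.9, -0.2, -2.7], [0.3, 0.4, -0.2], [-179.7, 0.3, 0.6]]
side [(array([337.4, 282.7]), 0.95), (array([124.9, 265.3]), 0.89), (array([189.2, 159.8]), 0.74), (array([291.7, 215.9]), 0.51)] grip [186.1 161.2]
scene [(array([408.7, 186.1]), 0.7), (array([272.9, 144.6]), 0.67), (array([306.5, 235.4]), 0.62)] grip [303.7 236.2]
```

View pics/l7.png

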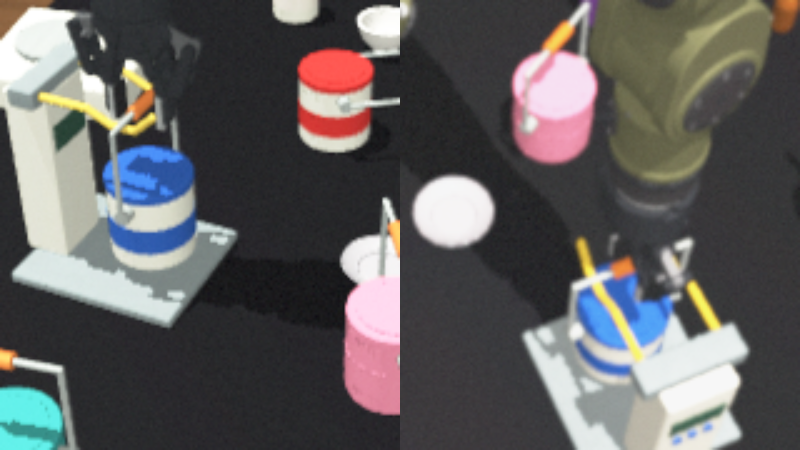

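The fingers are open and the pail still hangs on both prongs (grip at about side 189,160). Next I rise straight up.

```bash
python3 -m pendant '[{"travel":[-4,0,-2],"delta_rot":[0,0,0],"grip":0.5},{"travel":[-8,0,0],"delta_rot":[0,0,0],"grip":0.5},{"travel":[-10,0,0],"delta_rot":[0,0,0],"grip":0.5},{"travel":[-14,0,0],"delta_rot":[0,0,0],"grip":0.5},{"travel":[-20,0,0],"delta_rot":[0,0,0],"grip":0.5},{"travel":[-25,0,0],"delta_rot":[0,0,0],"grip":0.5},{"travel":[-25,0,0],"delta_rot":[0,0,0],"grip":0.5},{"travel":[-10,0,0],"delta_rot":[0,0,0],"grip":0.5},{"travel":[0,0,0],"delta_rot":[0,0,0],"grip":0.5},{"travel":[0,0,0],"delta_rot":[0,0,0],"grip":0.5}]' 60; python3 look.py pics/l8.png; python3 - <<'E'
from h import *
sc=get_image("scene");si=get_image("side")
L=lambda t,p:[np.array(x["position"]) for x in landmark_of(t,p)]
def near(l,u): return min(l,key=lambda v:np.hypot(*(v-np.array(u))))
S=np.array([.5962,.0248,0])
for t,z in (("blue_pail_bail_mid",.21),("blue_pail",.035)):
    X=S+[0,0,z];a=near(L(t,sc),proj(sc,X));b=near(L(t,si),proj(si,X));print(t,proj(sc,X),a,proj(si,X),b,tri([(sc,a),(si,b)]))
E
```

```text
t: 23.4
tcp_pos: [0.5964, 0.0247, 0.3139]
tool_rot: [0.142, 1.556, -0.137]
wrist_force: [0.8, -0.3, 0.1]
finger_gap: 0.0424
23.4 [0.5964 0.0247 0.3139] [[0.011, 0.177, 0.984], [0.002, 0.984, -0.178], [-1.0, 0.004, 0.01]] 0.04242886217874551 [ 0.8 -0.3  0.1]
grasp in hook frame mm [  0.   -0.2 122.9]
[[122.9, -0.4, -1.5], [0.3, 0.6, -0.2], [-179.7, 0.4, 0.9]]
side [(array([290.7, 216.3]), 0.74), (array([335.4, 278.9]), 0.73), (array([124. , 261.1]), 0.68), (array([188.7, 160.1]), 0.64)] grip [183. 115.]
scene [(array([274.4, 145. ]), 0.65), (array([404.6, 184.3]), 0.55), (array([305.6, 232.5]), 0.5)] grip [309.  207.1]
blue_pail_bail_mid [303.18665515 234.89602826] [303.4 232.8] [187.05594156 160.78140933] [189.6 161.7] (array([0.59050822, 0.02800808, 0.20959094]), array([-0.6, -0.4, -0.7,  0.2]))
blue_pail [296.57114638 266.4829435 ] [293.3 265.5] [192.05546921 216.63663762] [191.  217.1] (array([0.59401682, 0.0222105 , 0.03365497]), array([ 1.9,  1.1,  2.2, -0.6]))
```

View pics/l8.png

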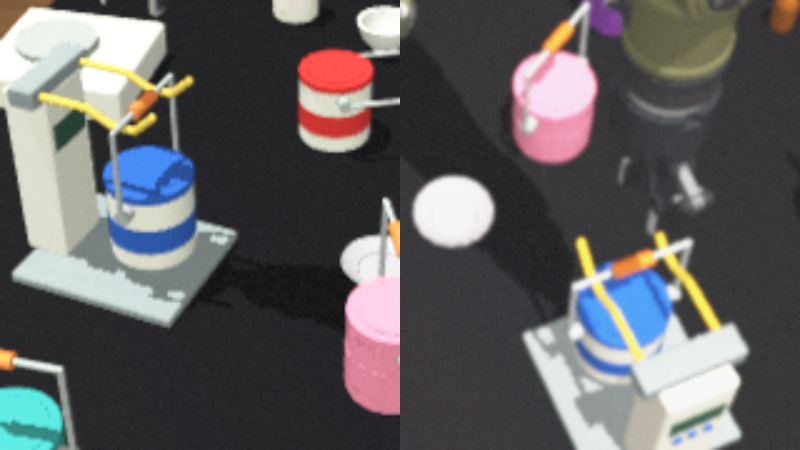

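The bar lies across both prongs, the pail hangs level with its underside at about 34 mm, and the gripper is clear. I let it settle and compare two frames for swing before handing in.

```bash
python3 -m pendant '[{"travel":[-10,0,0],"delta_rot":[0,0,0],"grip":0.5},{"travel":[-10,0,0],"delta_rot":[0,0,0],"grip":0.5},{"travel":[0,0,0],"delta_rot":[0,0,0],"grip":0.5},{"travel":[0,0,0],"delta_rot":[0,0,0],"grip":0.5},{"travel":[0,0,0],"delta_rot":[0,0,0],"grip":0.5},{"travel":[0,0,0],"delta_rot":[0,0,0],"grip":0.5},{"travel":[0,0,0],"delta_rot":[0,0,0],"grip":0.5},{"travel":[0,0,0],"delta_rot":[0,0,0],"grip":0.5},{"travel":[0,0,0],"delta_rot":[0,0,0],"grip":0.5},{"travel":[0,0,0],"delta_rot":[0,0,0],"grip":0.5}]'; python3 - <<'E'
from h import *
fs=[get_image("side")["color"][175:230,165:215].astype(np.float32).mean(2) for _ in range(8)]
for f in fs[1:]: print(np.round(cv2.phaseCorrelate(fs[0],f)[0],2))
r=close_job();print(r)
E
```

```text
t: 25.15
tcp_pos: [0.5964, 0.0246, 0.3359]
tool_rot: [0.142, 1.555, -0.137]
wrist_force: [-0.6, 0.4, -0.1]
finger_gap: 0.0428
[0.06 0.03]
[0.02 0.01]
[0.02 0.05]
[0.03 0.01]
[ 0.02 -0.  ]
[0.02 0.05]
[0.01 0.02]
the job is handed in; nothing more can be done
None
```

The blue-lidded pail is hanging by its bail from both prongs of the yellow hook, and I handed the job in at about 25.5 s. `close_job()` gives no verdict, so what follows rests on my own checks.

I pinched the orange grip and swung the bail upright while the pail stood on the bench. I then lifted it, came in from the tips' side at about 250 mm, lowered it until the weight came off the wrist (Fz from -6 to +0.7 N), opened and rose clear.

**Last checks:**
- **Bar position:** the middle of the bar triangulated to about 6 mm along, 2 mm across and 0 mm in height from the hook seat. It lies on both prongs in both views.
- **Clearance:** the underside of the pail is about 34 mm above the bench.
- **Swing:** movement was under 0.1 px over 0.35 s, so the pail is practically still.
- **Robot:** the wrist force is near zero and the fingers are about 125 mm above the bar.
- **Red pail:** the arm never went near it by plan, and it looks unmoved in the side views; I did not measure it again at the end.

**Disagreement:** the network's landmarks for the bar and the pail's origin scattered by 2–3 px, about 3–6 mm. While the pail was in the gripper, they put the bar up to about 4 mm above the nominal grasp point. All of this is well inside the tolerances.

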